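Tap the reel spindle home in its counter base

TASK

Take the twine-reel spindle out of its wooden stand, lower (do not drop) its tapered shank into the socket of the green counter base until it binds, and let go of it. Then, with closed fingers, tap or press the top of its post down until the shank stops dead in the socket, and lock it there with a firm push of about 25 N, never more than 30 N. Leave the green-lidded jar, the tape roll and the price stand where they are.

Things in the scene. Friction and masses are not known exactly. Their poses are not given: they have to be found in the camera images.
- spindle: metal reel spindle, 118 mm long, 0.22 kg, upright in the stand at the start. Origin: centre of the shank's lower end; z up its axis. From there: taper shank 45 mm long (19 mm diameter below, 28 mm under the flange), dark flange 48 mm diameter (45 to 52 mm), aluminium post 26 mm diameter (52 to 118 mm), its flat top 20 mm across
- spindle_shoulder (a point): centre of the underside of the spindle's flange, 45 mm above the spindle's origin
- spindle_top (a point): centre of the flat top of the spindle's post, 118 mm above its origin; the place to tap
- spindle_base: green cast counter base fixed to the table, 60 mm high, foot 116 mm diameter, boss 72 mm diameter; origin at the centre of its underside. The socket opens upward in its middle: mouth 36 mm diameter, inside it four sprung brass jaws that form the taper, their tops about 6 mm below the rim, and deep down a solid seat that stops the shank's lower end. The jaws hold the driven shank by friction
- socket_mouth (a point): centre of the base's flat rim, 60 mm above the table. The shank enters freely and binds with the flange 15 to 19 mm above the rim. From there it must be driven against friction of 3 to 12 N until it meets the seat and stops dead. The seat's height differs each time and cannot be seen: the flange ends anywhere from 1 to 13 mm above the rim, never on it; only the force tells
- spindle_stand: light wooden block 85 x 85 x 55 mm fixed to the table, origin at the centre of its underside; the spindle's shank hangs in its central hole (34 mm diameter, 50 mm deep) and the flange lies on its top, so the spindle can be lifted straight out
- jar_4: glass jar with a green lid, 74 mm diameter, 84 mm high, origin at the centre of its underside; leave alone
- tape_1: roll of beige tape lying flat, 98 mm diameter, 25 mm high, origin at the centre of its underside; leave alone
- price_stand_2: small price card in a wooden foot, 26 x 90 x 77 mm, origin at the centre of its underside; leave alone
Mind the look-alikes: they are no part of the job. What is shaped like the spindle but blue or yellow is not meant.

How it is judged (in metres and radians):
On the way, in this order (a step that is already met when the one before it is completed fails the run):
1. the shank stands in the base's socket, upright and let go, the flange less than 25 mm above the rim (z of spindle_shoulder in the frame of socket_mouth below 0.025 m and horizontal distance between spindle_shoulder and socket_mouth below 0.006 m and angle between spindle's own z axis and vertical below 0.12 rad and contact force between each of the arm, the fingers and spindle below 0.1 N and linear speed of spindle below 0.02 m/s), for 0.2 s.
2. the shank has met the seat and is locked with a firm push (about 21 N on its top gives it; the contact force includes the jaws' own squeeze of up to 15 N) (contact force between spindle and spindle_base above 28 N and z of spindle_shoulder in the frame of socket_mouth below 0.0145 m and horizontal distance between spindle_shoulder and socket_mouth below 0.004 m and angle between spindle's own z axis and vertical below 0.05 rad).
At the end, for the whole second after the job is handed in: the spindle stands upright (within 0.05 rad) and at rest in the base's socket, on its axis within 4 mm, driven down on the seat with its flange less than 14.5 mm above the rim (z of spindle_shoulder in the frame of socket_mouth below 0.0145 m and horizontal distance between spindle_shoulder and socket_mouth below 0.004 m and angle between spindle's own z axis and vertical below 0.05 rad and linear speed of spindle below 0.01 m/s); the robot touches nothing.
It fails at once if the spindle is pressed into the base with more than about 31 N (46 N of contact force, the jaws' own squeeze included) (contact force between spindle and spindle_base above 46 N).
It fails at once if the spindle is dropped (moves faster than 0.35 m/s with no finger on it) (contact force between the fingers and spindle below 0.05 N and linear speed of spindle above 0.35 m/s).
It fails at once if the jar, the tape roll or the price stand is shifted by more than 30 mm (distance of any of jar_4, tape_1, price_stand_2 from where it was at the start of the episode above 0.03 m).
It also fails if it takes over 56 s, if anything falls off the work surface, if the arm or the gripper's body presses on something with over 40 N, if the wrist force passes 120 N, or if a joint passes its speed limit or range.

ROBOT

A 6-joint arm with a two-finger parallel gripper is mounted at the origin on a cart in front of the work surface, level with it; the furniture and walls round the work are solid. World frame = base frame: x ahead of the robot, y to its left, z up, the work surface at z = 0. Lengths are in mm, angles in rad, forces in N, time in s.
With the tool pointing down it reaches from about 300 to 775 mm from the base axis. Payload 14.6 kg.
Tool frame: the origin (TCP) lies between the finger pads; the fingertips stand manip.tip_reach ahead of it and the grasp point (between the pads) lies 5 mm behind it (manip.tip_reach is the distance from the TCP to the fingertips, in mm); z points along the fingers, y is the line along which they close (so a half turn about z gives the same grasp; the last joint's range is limited). The gripper opens to 94 mm and grips with 3 to 60 N. Pads are 16 mm wide; open, the fingers measure 119 mm over their backs; the gripper's body (75 mm by 177 mm) begins 78 mm behind the grasp point.
Start: joints at [-1.361, 0.3, 1.521, -0, 1.321, -0.067], TCP at [150.297, -529.056, 219.446] pointing down, gripper open.
Joint ranges: [-3.03, 3.03], [-0.79, 2.21], [0.23, 2.52], [-1.04, 4.18], [0, 3.07], [-2.55, 2.55]. Speed limits (rad/s): [2.22, 2.22, 2.57, 3.14, 3.14, 3.14].

INTERFACE

Orientations are given as [roll, pitch, yaw] about the fixed x, y, z axes, in that order (R = Rz(yaw) Ry(pitch) Rx(roll)).
In Python, from cell import manip gives the robot as it stands. The module is installed in compiled form; this text tells all that it offers.
- The arm moves only by the shell command python3 -m creep 'ROWS' [FORCE]. ROWS is JSON, a list of rows, each a list of 3 entries, a list of its own where there are three numbers: the opening, from -1 (shut) to 1 (fully open), then the shift along the tool's x, y, z in cm, then the turn about the tool's z in units of 5 degrees (1.0 is 5 degrees). In form: [[grip, [tx, ty, tz], roll], ...]. A call has 1 to 12 rows; each row is the pose to reach, as a shift and turn from the pose commanded when the call began, along the tool's axes at that moment; what a row does not reach only later rows make up. A row lasts 1/10 s, in which the tool goes at most 50 mm and 8.59 degrees, less where a joint would pass 70% of its speed; a pose out of reach is approached as far as the arm can. A call with a gripper value outside its range is refused whole. The fingers move at their own pace and stop on an object; FORCE is the grip in N (left out, the last holds). Time passes only in rows, so rows that repeat a pose let the fingers close. It gives the time, the measured TCP pose, the force, the opening and the grip force at its end, in the units of the state.
- manip.read_state(): the state, without advancing time (a new reading comes with each control period).
- manip.camera(name): name is "scene" or "side" or "wrist"; returns the picture (480x640x3 uint8, red, green, blue); there is no depth.
- manip.camera_params(name): a dict with "fovy" (degrees; the focal length in pixels is half the picture's height over the tangent of half this angle, whatever the lens; pixels are square), "cx", "cy" (the principal point, pixels), "origin" and "attitude" of the camera in the world. Camera axes: x right, y down, z forward; pixel columns grow to the right and rows downward; lengths in mm; the calibration is good to about 2 mm. A picture is of the moment at which its call begins: read the wrist's pose just before it. camera_params takes no time and is no camera call; for the wrist camera it gives the pose at the moment of the call.
- manip.sign_off(): hands the job in; it is judged then, once.
The state is a dict: "clock": time; "joints": joint angles; "qd": joint speeds; "effort": joint torques, N m; "eef_pos": TCP position; "eef_rot": TCP orientation; "wrist_force": force on the tool from outside, world axes, zero at the start; "moment": the same for the moment, N m; "finger_gap": finger opening in mm; "finger_force": force on a finger pad.
Only numpy, scipy, OpenCV 4.12 (cv2) and the standard library are available. Lean on these libraries where they do the work, as an engineer would, in place of code of your own. Each camera call takes 0.05 s, during which the arm holds its last target. There are 200 camera calls.

## Working session

There is one attempt and no reset: what is moved stays moved. The work goes in short steps, Python scripts to look and compute and a shell command to move; the robot and the scene stay as the last step left them, time stands still between calls to the robot, and variables do not carry over. Pictures are saved under pics/ and viewed, at most 10 in all, crops included, and the job is handed in when it is done.

```bash
mkdir -p pics; cat > h.py <<'E'
import numpy as np, cv2
from cell import manip
from scipy.spatial.transform import Rotation as R
def par(n):
    p=manip.camera_params(n); f=240/np.tan(np.radians(p['fovy'])/2)
    return p,f
def snap(n,fn):
    p=manip.camera_params(n); im=manip.camera(n); cv2.imwrite('pics/'+fn,im[:,:,::-1]); return im,p
E
python3 - <<'E'
from h import *
for n in("scene","side","wrist"):
    im,p=snap(n,n+'0.png'); print(n,p)
print(manip.read_state(), manip.tip_reach)
a=[cv2.imread(f'pics/{n}0.png') for n in("scene","side")]
E
```

```text
scene {'fovy': 48.85099638036773, 'cx': 314.5391019201428, 'cy': 235.05885335345104, 'origin': array([189.54058136, 314.98584747, 639.30222364]), 'attitude': array([-2.26175368,  0.02014487, -2.61467482])}
side {'fovy': 46.8493836961636, 'cx': 320.7146317129081, 'cy': 251.15104426324794, 'origin': array([ 276.84154384, -985.3029156 ,  531.46218139]), 'attitude': array([-2.0909077 , -0.01156261, -0.31857778])}
wrist {'fovy': 64.1004120438679, 'cx': 321.4706884998148, 'cy': 240.80677492909567, 'origin': array([ 218.8486415 , -510.30570638,  385.29525218]), 'attitude': array([ 2.90142132e+00,  1.29956194e-03, -1.29219445e+00])}
{'clock': 0.15, 'joints': array([-1.36061573e+00,  3.00340624e-01,  1.52145672e+00,  6.16629027e-08,
        1.32066564e+00, -6.66083607e-02]), 'qd': array([-5.98684834e-04, -2.22781674e-03, -2.80818706e-03, -7.93314918e-05,
       -8.36074071e-04, -5.91021338e-04]), 'effort': array([ 1.97191563e-03, -5.31958222e+01, -3.52823532e+01,  7.07976613e-02,
        2.35731719e-02, -9.22463164e-05]), 'eef_pos': array([ 150.25113283, -528.88427683,  219.01049929]), 'eef_rot': array([-3.14072426e+00, -5.79877483e-05,  2.76788918e-01]), 'wrist_force': array([0.1999709 , 0.21525529, 0.27535905]), 'moment': array([ 0.01430478,  0.02460441, -0.04389687]), 'finger_force': 0.0, 'finger_gap': 93.96428016445716} 14.0
```

View pics/scene0.png

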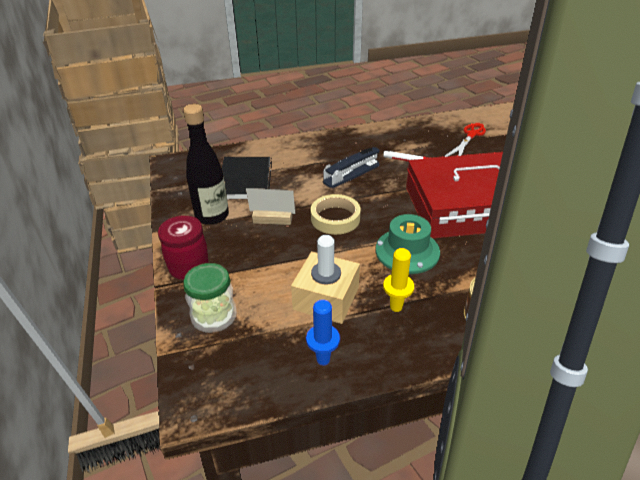

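View pics/side0.png

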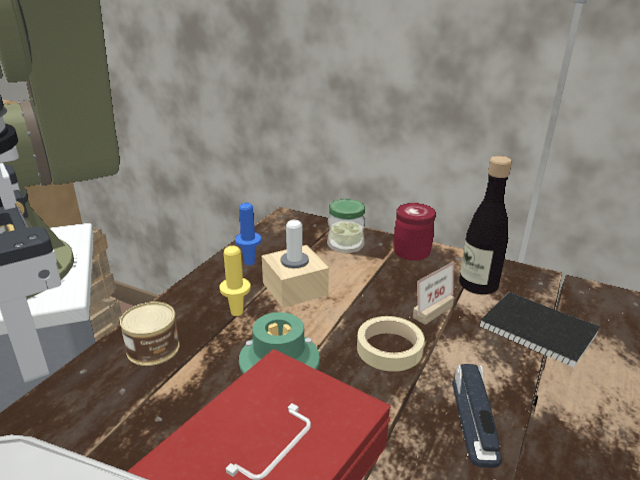

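The scene view's candidates are an aluminium post with a dark flange in the wooden block (326,257), a blue one (322,333) and a yellow one (400,280). In the side view they are at (294,245), (247,235) and (235,280). By the description I want the aluminium one in the wooden stand. The base is at (408,240) scene and (279,340) side. I'll check this in one close crop.

```bash
python3 - <<'E'
from h import *
s=cv2.imread('pics/scene0.png'); d=cv2.imread('pics/side0.png')
def c(im,x,y,w=66,h=50): return cv2.resize(im[y-h//2:y+h//2,x-w//2:x+w//2],(396,300),interpolation=cv2.INTER_CUBIC)
a=np.vstack([np.hstack([c(s,326,257),c(s,408,232)]),np.hstack([c(d,294,243),c(d,279,333)])])
cv2.imwrite('pics/crop1.png',a)
E
```

```text
(no output)
```

View pics/crop1.png

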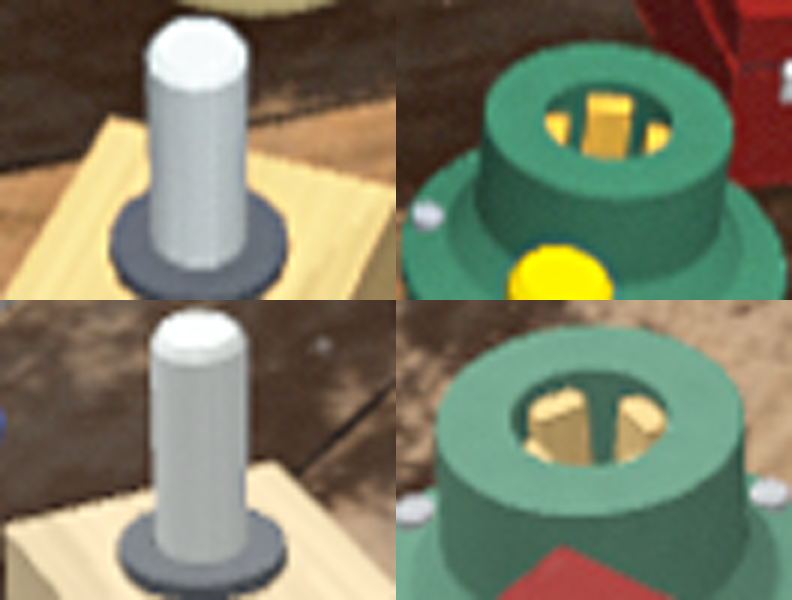

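The crop confirms the choice: an aluminium post with a dark flange on the wooden block. The base rim ellipse is centred at (410.5,227) in scene and (278.4,328) in side. The post's top edge is at (326,234.8) and (294.3,219.7).

```bash
cat >> h.py <<'E'
from scipy.optimize import least_squares
def proj(P,p):
    f=240/np.tan(np.radians(p['fovy'])/2)
    c=(np.atleast_2d(P)-p['origin'])@R.from_euler('xyz',p['attitude']).as_matrix()
    return np.c_[p['cx']+f*c[:,0]/c[:,2],p['cy']+f*c[:,1]/c[:,2]]
def circ(x,y,z,r):
    t=np.linspace(0,2*np.pi,180); return np.c_[x+r*np.cos(t),y+r*np.sin(t),0*t+z]
def ray(uv,p,z):
    f=240/np.tan(np.radians(p['fovy'])/2)
    d=R.from_euler('xyz',p['attitude']).as_matrix()@[(uv[0]-p['cx'])/f,(uv[1]-p['cy'])/f,1]
    return p['origin']+d*(z-p['origin'][2])/d[2]
E
python3 - <<'E'
from h import *
P={n:manip.camera_params(n) for n in('scene','side')}
def ext(q): return np.r_[q.min(0),q.max(0)]
# base rim extents umin vmin umax vmax
o={'scene':[375+89/6,207+43/6,375+337/6,207+197/6],'side':[246+41/6,308+25/6,246+348/6,308+215/6]}
for ns in(['scene'],['side'],['scene','side']):
    r=least_squares(lambda v:np.concatenate([ext(proj(circ(v[0],v[1],60,36),P[n]))-o[n] for n in ns]),[350,0])
    print('base',ns,r.x,r.fun.round(1))
fl={'scene':[293+110/6,293+288/6],'side':[261+118/6,261+286/6]}
tp={'scene':232+16.5/6,'side':218+10.5/6}
po={'scene':[293+148/6,293+248/6],'side':[261+151/6,261+247/6]}
def res(v,ns):
    e=[]
    for n in ns:
        q=np.r_[proj(circ(*v,55,24),P[n]),proj(circ(*v,62,24),P[n])]
        e+=[q[:,0].min()-fl[n][0],q[:,0].max()-fl[n][1],proj(circ(*v,128,10),P[n])[:,1].min()-tp[n]]
        q=proj(circ(*v,122,13),P[n]); e+=[q[:,0].min()-po[n][0],q[:,0].max()-po[n][1]]
    return np.array(e)
for ns in(['scene'],['side'],['scene','side']):
    r=least_squares(res,[350,0],args=(ns,)); print('spindle',ns,r.x,r.fun.round(1))
# others, ground points
for n,l in {'scene':dict(yellow=(397,310),blue=(323,363),jar=(212,325),price=(272,223),tape=(335,228)),'side':dict(yellow=(236,315),blue=(248,264),can=(152,358),tape=(390,360))}.items():
    for k,uv in l.items(): print(n,k,ray(uv,P[n],0).round())
E
```

```text
base ['scene'] [ 417.01648924 -385.38667588] [-0.2 -0.1  0.2  0.1]
base ['side'] [ 418.03349131 -388.68925872] [-0.6 -0.3  0.6  0.2]
base ['scene', 'side'] [ 417.9047178  -387.53490631] [-0.2 -0.9  0.2 -0.8 -0.9 -0.8  0.3 -0.3]
spindle ['scene'] [ 489.79026054 -214.69313835] [-0.3  0.4 -0.  -0.3  0.2]
spindle ['side'] [ 490.15697683 -216.98837952] [-0.4  0.4 -0.  -0.   0.1]
spindle ['scene', 'side'] [ 490.39258416 -215.69056456] [-0.3  0.3 -0.5 -0.3  0.2 -0.5  0.3 -0.4 -0.1  0. ]
scene yellow [ 377. -247.    0.]
scene blue [430. -98.   0.]
scene jar [619. -76.   0.]
scene price [ 681. -339.    0.]
scene tape [ 566. -384.    0.]
side yellow [ 379. -261.    0.]
side blue [ 430. -112.    0.]
side can [ 245. -328.    0.]
side tape [ 570. -435.    0.]
```

```bash
cat >> h.py <<'E'
def to(x,y,z):
    s=manip.read_state(); M=R.from_euler('xyz',s['eef_rot']).as_matrix()
    print('t',round(s['clock'],2),'pos',s['eef_pos'].round(1),'rot',s['eef_rot'].round(3),'F',s['wrist_force'].round(1),'gap',round(s['finger_gap'],1),'shift cm',((np.array([x,y,z])-s['eef_pos'])@M/10).round(2))
E
python3 - <<'E'
from h import *
to(490.3,-215.8,230)
P={n:manip.camera_params(n) for n in('scene','side')}
for z in (0,40,80,120): print(z,ray((408,165),P['scene'],z).round(),ray((430,212),P['scene'],z).round(),ray((275,355),P['side'],z).round(),ray((388,408),P['side'],z).round())
E
```

```text
t 0.15 pos [ 150.3 -528.9  219. ] rot [-3.141 -0.     0.277] F [0.2 0.2 0.3] gap 94.0 shift cm [ 41.27 -20.83  -1.08]
0 [ 530. -662.    0.] [ 424. -520.    0.] [ 415. -375.    0.] [ 529. -519.    0.]
40 [ 508. -600.   40.] [ 410. -468.   40.] [ 404. -421.   40.] [ 510. -555.   40.]
80 [ 487. -539.   80.] [ 395. -415.   80.] [ 394. -467.   80.] [ 491. -590.   80.]
120 [ 466. -478.  120.] [ 380. -363.  120.] [ 384. -512.  120.] [ 472. -625.  120.]
```

```bash
python3 -m creep '[[1,[41.3,-20.8,-1],0],[1,[41.3,-20.8,-1],0],[1,[41.3,-20.8,-1],0],[1,[41.3,-20.8,-1],0],[1,[41.3,-20.8,-1],0],[1,[41.3,-20.8,-1],0],[1,[41.3,-20.8,-1],0],[1,[41.3,-20.8,-1],0],[1,[41.3,-20.8,-1],0],[1,[41.3,-20.8,-1],0],[1,[41.3,-20.8,-1],0],[1,[41.3,-20.8,-1],0]]' 25
python3 - <<'E'
from h import *
im,p=snap('wrist','w1.png'); print(p)
to(490.3,-215.8,98)
print(proj([[490.3,-215.8,128],[490.3,-215.8,62]],p))
E
```

```text
clock: 1.35
eef_pos: [490.1, -216.7, 229.2]
eef_rot: [-3.141, 0.001, 0.277]
wrist_force: [-0.5, 0.1, 0.3]
finger_gap: 94.1
finger_force: 0.0
{'fovy': 64.1004120438679, 'cx': 321.4706884998148, 'cy': 240.80677492909567, 'origin': array([ 558.73302593, -198.05264497,  395.48308242]), 'attitude': array([ 2.90073495e+00,  5.18467126e-04, -1.29239282e+00])}
t 1.4 pos [ 489.9 -217.1  229.3] rot [-3.141  0.     0.276] F [-0.8 -0.5  0.2] gap 93.6 shift cm [ 0.08 -0.11 13.13]
[[319.24771256 247.50112108]
 [319.70439313 228.52928478]]
```

View pics/w1.png

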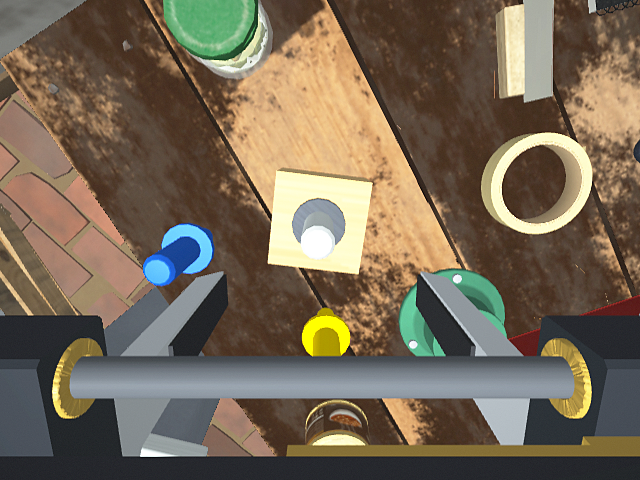

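The wrist view shows the post top at about (318,241) and the flange at about (319,223), roughly 5 px higher than predicted. The fingers straddle the spindle, and blue and yellow stand clear. I'll refine by segmentation.

```bash
python3 - <<'E'
from h import *
im=cv2.imread('pics/w1.png'); p=manip.camera_params('wrist')
sub=im[170:280,265:380]
hsv=cv2.cvtColor(sub,cv2.COLOR_BGR2HSV)
S=hsv[:,:,1].astype(int);V=hsv[:,:,2].astype(int)
def big(m):
    n,l,st,c=cv2.connectedComponentsWithStats(m.astype(np.uint8)); i=1+np.argmax(st[1:,4]); return (l==i),st[i]
m,st=big(S<75); print('spindle blob',st[:4]+[265,170,0,0],st[4])
top,st2=big((S<40)&(V>225)); print('top',st2[:4]+[265,170,0,0],st2[4])
cs,_=cv2.findContours(m.astype(np.uint8),cv2.RETR_EXTERNAL,cv2.CHAIN_APPROX_NONE)
ob=np.r_[st[0],st[1],st[0]+st[2]-1,st[1]+st[3]-1]+np.r_[265,170,265,170]
ob2=np.r_[st2[0],st2[1],st2[0]+st2[2]-1,st2[1]+st2[3]-1]+np.r_[265,170,265,170]
ext=lambda q:np.r_[q.min(0),q.max(0)]
f=lambda v:np.r_[ext(proj(np.r_[circ(*v,62,24),circ(*v,55,24)],p))[:3]-ob[:3], ext(proj(np.r_[circ(*v,128,10),circ(*v,125,13)],p))[3]-ob[3]]
r=least_squares(f,[490,-215]); print(r.x,r.fun.round(1)); print(ob,ob2, ext(proj(circ(*r.x,125,13),p)).round(1))
# base candidate through wrist: rim not fully seen
E
```

```text
spindle blob [268 171 104 103] 8572
top [300 226  35  34] 923
[ 497.08525046 -214.02330139] [ 24.4  21.4 -24.4 -19.1]
[268 171 371 273] [300 226 334 259] [301.1 219.  337.  253.9]
```

```bash
python3 -m creep '[[1,[0.25,-0.2,4.5],0],[1,[0.25,-0.2,9],0],[1,[0.25,-0.2,13.5],0],[1,[0.25,-0.2,13.8],0],[1,[0.25,-0.2,13.8],0],[-1,[0.25,-0.2,13.8],0],[-1,[0.25,-0.2,13.8],0],[-1,[0.25,-0.2,13.8],0],[-1,[0.25,-0.2,13.8],0],[-1,[0.25,-0.2,13.8],0],[-1,[0.25,-0.2,13.8],0],[-1,[0.25,-0.2,13.8],0]]' 25
python3 - <<'E'
from h import *
to(0,0,0)
E
```

```text
clock: 2.6
eef_pos: [492.6, -213.4, 91.5]
eef_rot: [-3.142, 0.0, 0.277]
wrist_force: [0.7, 0.1, -0.7]
finger_gap: 41.7
finger_force: 0.0
t 2.6 pos [ 492.6 -213.4   91.5] rot [-3.142  0.     0.277] F [ 0.7  0.1 -0.7] gap 41.7 shift cm [-41.55 -34.     9.15]
```

```bash
python3 -m creep '[[-1,[0,0,0],0],[-1,[0,0,0],0],[-1,[0,0,0],0],[-1,[0,0,0],0],[-1,[0,0,0],0],[-1,[0,0,-1],0],[-1,[0,0,-2],0]]' 25
python3 - <<'E'
from h import *
to(0,0,0)
E
```

```text
clock: 3.3
eef_pos: [492.5, -213.5, 112.1]
eef_rot: [-3.141, 0.0, 0.277]
wrist_force: [0.2, -0.6, -1.7]
finger_gap: 25.7
finger_force: 25.0
t 3.3 pos [ 492.5 -213.5  112.1] rot [-3.141  0.     0.277] F [ 0.2 -0.6 -1.7] gap 25.7 shift cm [-41.54 -33.99  11.24]
```

```bash
python3 -m creep '[[-1,[0,0,-3],0],[-1,[0,0,-6],0],[-1,[0,0,-8],0],[-1,[-4,3,-8],0],[-1,[-8,6,-8],0],[-1,[-12,9.5,-8],0],[-1,[-15,12.5,-8],0],[-1,[-17,14,-8],0],[-1,[-18,14.7,-8],0],[-1,[-18,14.7,-8],0],[-1,[-18,14.7,-8],0]]'
python3 - <<'E'
from h import *
im,p=snap('wrist','w2.png')
to(418,-387.5,190)
print(proj([[418,-387.5,60]],p))
E
```

```text
clock: 4.4
eef_pos: [360.2, -403.4, 191.7]
eef_rot: [3.142, -0.0, 0.277]
wrist_force: [0.9, 0.1, -3.5]
finger_gap: 25.5
finger_force: 25.0
t 4.45 pos [ 360.4 -403.2  191.7] rot [ 3.142 -0.     0.278] F [ 0.4  1.6 -1.7] gap 25.5 shift cm [5.97 0.07 0.17]
[[321.34268593 161.98532017]]
```

View pics/w2.png

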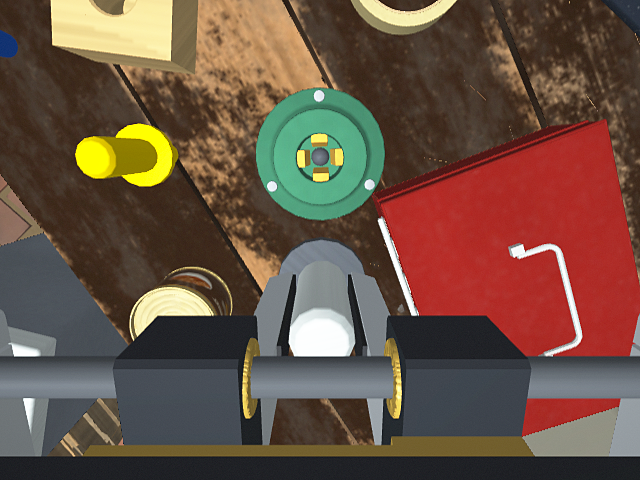

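The wrist view shows the base rim at about (320,157), the flange tip at about (320,240) and the post top at about (320,335). I'll fit both in the same camera so the camera bias cancels.

```bash
python3 - <<'E'
from h import *
im=cv2.imread('pics/w2.png'); p=manip.camera_params('wrist'); s=manip.read_state(); T=s['eef_pos']
hsv=cv2.cvtColor(im,cv2.COLOR_BGR2HSV); m=((hsv[:,:,0]>65)&(hsv[:,:,0]<95)&(hsv[:,:,1]>80)).astype(np.uint8); m[:60]=0
c=max(cv2.findContours(m,cv2.RETR_EXTERNAL,cv2.CHAIN_APPROX_NONE)[0],key=cv2.contourArea)
h=cv2.convexHull(c); e=cv2.fitEllipse(h); print('foot',e)
for z in (0,8,12): print(z,ray(e[0],p,z).round(1))
# jaw/dark centre & mouth hole: non-green inside
hole=((m==0)&(np.hypot(*np.mgrid[-157:323,-320:320])<40)).astype(np.uint8)
n,l,st,cc=cv2.connectedComponentsWithStats(hole); i=1+np.argmax(st[1:,4]); print(st[i],cc[i])
b=[st[i][0]+(st[i][2]-1)/2,st[i][1]+(st[i][3]-1)/2]; print('hole bbox c',b,ray(b,p,54).round(1))
y,x=np.mgrid[330:331,230:420]
g=cv2.cvtColor(im,cv2.COLOR_BGR2GRAY)
print('flange col x=320',[(v,int(g[v,320])) for v in range(226,256,2)])
print('flange row 250',[(u,int(g[255,u])) for u in range(270,372,3)])
print('top col',[(v,int(g[v,320])) for v in range(296,366,3)])
q=lambda a:(a.min(0).round(1),a.max(0).round(1))
zt=T[2]+36.5
M=R.from_euler('xyz',s['eef_rot']).as_matrix()
for d in(0,3,6):
    C=T+M[:,0]*d
    print(d,'top r10',q(proj(circ(C[0],C[1],zt,10),p)),'flange',q(proj(circ(C[0],C[1],zt-66,24),p)))
print(T)
E
```

```text
foot ((319.9174499511719, 153.48342895507812), (129.03125, 132.4501190185547), 1.1778167486190796)
0 [ 423.  -384.5    0. ]
8 [ 423.1 -384.5    8. ]
12 [ 423.2 -384.5   12. ]
[310 133  19  33 465] [319.46021505 148.35268817]
hole bbox c [np.float64(319.0), np.float64(149.0)] [ 426.9 -382.9   54. ]
flange col x=320 [(226, 61), (228, 62), (230, 56), (232, 51), (234, 51), (236, 55), (238, 54), (240, 123), (242, 132), (244, 131), (246, 131), (248, 130), (250, 129), (252, 125), (254, 126)]
flange row 250 [(270, 90), (273, 114), (276, 85), (279, 63), (282, 54), (285, 44), (288, 118), (291, 133), (294, 131), (297, 130), (300, 130), (303, 132), (306, 129), (309, 132), (312, 134), (315, 135), (318, 132), (321, 128), (324, 123), (327, 129), (330, 129), (333, 127), (336, 129), (339, 123), (342, 125), (345, 126), (348, 126), (351, 129), (354, 124), (357, 55), (360, 50), (363, 47), (366, 47), (369, 53)]
top col [(296, 139), (299, 139), (302, 138), (305, 139), (308, 171), (311, 225), (314, 224), (317, 226), (320, 251), (323, 255), (326, 254), (329, 254), (332, 253), (335, 254), (338, 254), (341, 253), (344, 254), (347, 253), (350, 253), (353, 254), (356, 157), (359, 61), (362, 73), (365, 86)]
0 top r10 (array([292.5, 318.3]), array([346.1, 367. ])) flange (array([275.6, 239.2]), array([364.4, 323.2]))
3 top r10 (array([292.3, 310.7]), array([346.2, 359.9])) flange (array([275.4, 233.6]), array([364.6, 318.2]))
6 top r10 (array([292.2, 303. ]), array([346.4, 352.7])) flange (array([275.3, 228. ]), array([364.7, 313.2]))
[ 360.39097702 -403.15729463  191.701765  ]
```

```bash
python3 - <<'E'
import cv2
im=cv2.imread('pics/w2.png'); cv2.imwrite('pics/crop2.png',cv2.resize(im[220:370,240:400],(640,600),interpolation=cv2.INTER_CUBIC))
E
```

```text
(no output)
```

View pics/crop2.png

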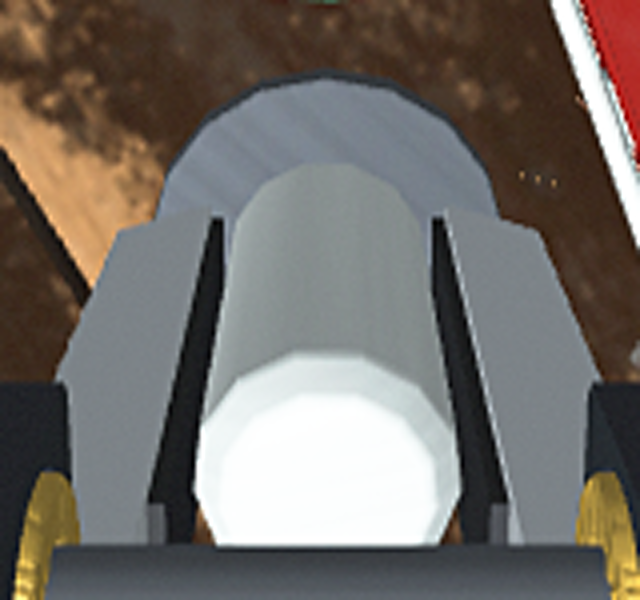

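The held spindle is upright and centred on the TCP in the wrist view: the flat's far edge is at row 318 and the flange edge at 240, both as predicted. Next I'll refine the socket centre from the mouth and the brass jaws.

```bash
python3 - <<'E'
from h import *
im=cv2.imread('pics/w2.png'); p=manip.camera_params('wrist')
hsv=cv2.cvtColor(im,cv2.COLOR_BGR2HSV); yy,xx=np.mgrid[:480,:640]; near=np.hypot(xx-320,yy-157)<35
gold=((hsv[:,:,0]>15)&(hsv[:,:,0]<32)&(hsv[:,:,1]>120)&(hsv[:,:,2]>150)&near).astype(np.uint8)
n,l,st,cc=cv2.connectedComponentsWithStats(gold)
for i in range(1,n):
    if st[i][4]>8: print(st[i],cc[i].round(1))
y,x=np.nonzero(gold); b=((x.min()+x.max())/2,(y.min()+y.max())/2); print('bbox c',b,ray(b,p,54).round(1))
# rim outer/inner edge by radial gray gradient
g=cv2.GaussianBlur(cv2.cvtColor(im,cv2.COLOR_BGR2GRAY),(3,3),0).astype(float)
V=hsv[:,:,2]
print('row157',[(u,int(g[157,u])) for u in range(262,380,2)])
print('col320',[(v,int(g[v,320])) for v in range(96,214,2)])
cv2.imwrite('pics/crop3.png',cv2.resize(im[80:230,240:400],(640,600),interpolation=cv2.INTER_CUBIC))
E
```

```text
[311 134  17  13 192] [318.8 139.5]
[330 148  14  18 208] [336.5 156.4]
[297 150   9  18 134] [300.7 158.1]
[313 173  16   9 136] [320.4 176.8]
bbox c (np.float64(320.0), np.float64(157.5)) [ 421.  -385.4   54. ]
row157 [(262, 140), (264, 141), (266, 140), (268, 138), (270, 125), (272, 119), (274, 146), (276, 154), (278, 152), (280, 152), (282, 151), (284, 150), (286, 149), (288, 149), (290, 151), (292, 151), (294, 141), (296, 115), (298, 238), (300, 235), (302, 236), (304, 189), (306, 99), (308, 106), (310, 127), (312, 104), (314, 115), (316, 125), (318, 134), (320, 129), (322, 115), (324, 106), (326, 90), (328, 80), (330, 150), (332, 155), (334, 171), (336, 230), (338, 228), (340, 227), (342, 208), (344, 132), (346, 145), (348, 145), (350, 144), (352, 145), (354, 143), (356, 144), (358, 144), (360, 142), (362, 142), (364, 144), (366, 113), (368, 84), (370, 103), (372, 121), (374, 124), (376, 123), (378, 123)]
col320 [(96, 232), (98, 235), (100, 218), (102, 125), (104, 104), (106, 97), (108, 97), (110, 138), (112, 144), (114, 144), (116, 144), (118, 144), (120, 143), (122, 143), (124, 143), (126, 143), (128, 144), (130, 145), (132, 133), (134, 207), (136, 233), (138, 233), (140, 235), (142, 175), (144, 130), (146, 131), (148, 85), (150, 94), (152, 108), (154, 118), (156, 129), (158, 125), (160, 119), (162, 109), (164, 95), (166, 126), (168, 116), (170, 112), (172, 124), (174, 230), (176, 234), (178, 233), (180, 222), (182, 123), (184, 144), (186, 147), (188, 146), (190, 147), (192, 147), (194, 147), (196, 147), (198, 147), (200, 146), (202, 146), (204, 118), (206, 118), (208, 131), (210, 132), (212, 132)]
```

View pics/crop3.png

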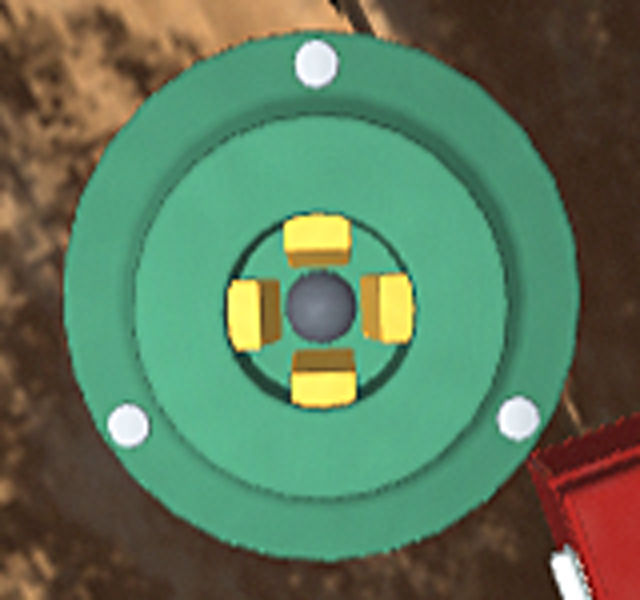

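```bash
python3 -m creep '[[-1,[3,0,0],0],[-1,[5.5,0,1],0],[-1,[6.35,0,3],0],[-1,[6.35,0,4],0],[-1,[6.35,0,4],0],[-1,[6.35,0,4],0]]'; python3 - <<'E'
from h import *
to(421.3,-385.6,122)
im,p=snap('wrist','w3.png')
E
```

```text
clock: 5.05
eef_pos: [420.6, -386.7, 152.1]
eef_rot: [3.141, -0.0, 0.277]
wrist_force: [0.3, -0.3, -2.1]
finger_gap: 26.0
finger_force: 25.0
t 5.05 pos [ 420.6 -386.7  152.1] rot [ 3.141 -0.     0.277] F [ 0.3 -0.3 -2.1] gap 26.0 shift cm [ 0.1  -0.09  3.01]
```

View pics/w3.png

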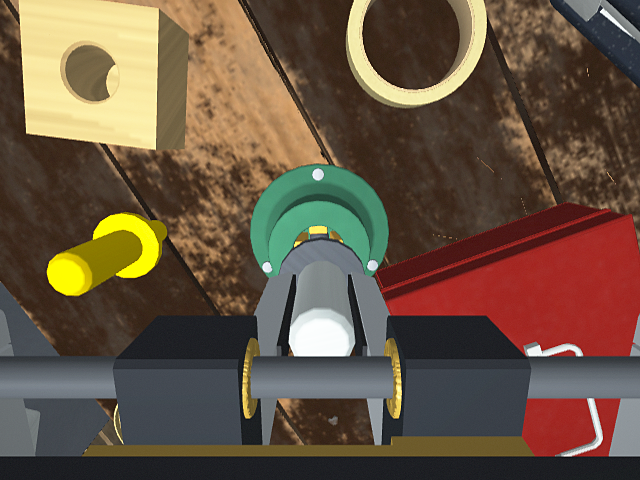

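The wrist view shows the flange (tip row 240) centred in u over the socket, with the jaws at about (318,232). Lowering now.

```bash
python3 -m creep '[[-1,[0.1,-0.09,1],0],[-1,[0.1,-0.09,2],0],[-1,[0.1,-0.09,2.8],0],[-1,[0.1,-0.09,3.1],0],[-1,[0.1,-0.09,3.3],0],[-1,[0.1,-0.09,3.3],0]]'
```

```text
clock: 5.7
eef_pos: [421.1, -385.4, 118.1]
eef_rot: [-3.14, 0.001, 0.277]
wrist_force: [-3.2, 1.7, -4.1]
finger_gap: 25.6
finger_force: 25.0
```

```bash
python3 -m creep '[[-1,[0,0,0],0],[-1,[0,0,0.1],0],[-1,[0,0,0.2],0],[-1,[0,0,0.2],0]]'
```

```text
clock: 6.1
eef_pos: [421.5, -385.7, 116.7]
eef_rot: [3.141, -0.0, 0.277]
wrist_force: [-3.3, 2.1, -0.2]
finger_gap: 25.4
finger_force: 25.0
```

```bash
python3 -m creep '[[-1,[-0.05,-0.05,0],0],[-1,[-0.05,-0.05,0.1],0],[-1,[-0.05,-0.05,0.2],0],[-1,[-0.05,-0.05,0.2],0],[-1,[-0.05,-0.05,0.2],0]]'
```

```text
clock: 6.6
eef_pos: [420.8, -385.2, 114.3]
eef_rot: [-3.141, 0.0, 0.277]
wrist_force: [-2.3, 2.4, -1.1]
finger_gap: 26.0
finger_force: 25.0
```

```bash
python3 -m creep '[[-1,[-0.05,-0.05,0.05],0],[-1,[-0.05,-0.05,0.1],0],[-1,[-0.05,-0.05,0.15],0],[-1,[-0.05,-0.05,0.15],0],[-1,[-0.05,-0.05,0.15],0]]'; python3 - <<'E'
from h import *
to(0,0,0)
E
```

```text
clock: 7.1
eef_pos: [420.4, -385.0, 113.2]
eef_rot: [3.141, -0.0, 0.277]
wrist_force: [0.1, 1.1, 2.8]
finger_gap: 25.2
finger_force: 25.0
t 7.1 pos [ 420.4 -385.   113.2] rot [ 3.141 -0.     0.277] F [0.1 1.1 2.8] gap 25.2 shift cm [-29.92 -48.54  11.28]
```

It binds at about 16.5 mm above the rim, with about 5 N of support. Now releasing.

```bash
python3 -m creep '[[-0.3,[0,0,0],0],[0,[0,0,0],0],[0.2,[0,0,0],0],[0.2,[0,0,0],0],[0.2,[0,0,0],0],[0.2,[0,0,-1],0],[0.2,[0,0,-4],0],[0.2,[0,0,-8],0],[-1,[0,0,-8],0],[-1,[0,0,-8],0]]'; python3 - <<'E'
from h import *
to(0,0,0)
im,p=snap('wrist','w4.png')
d,q=snap('side','s4.png'); e,q2=snap('scene','c4.png')
w=cv2.resize(im[120:420,160:480],(400,375)); 
cr=lambda a,x,y:cv2.resize(a[y-50:y+50,x-53:x+53],(400,375),interpolation=cv2.INTER_CUBIC)
cv2.imwrite('pics/v4.png',np.hstack([w,cr(d,279,310)])[:,:,::-1])
E
```

```text
clock: 8.1
eef_pos: [420.3, -385.1, 194.1]
eef_rot: [3.14, -0.001, 0.277]
wrist_force: [-0.3, -1.0, -0.5]
finger_gap: 43.6
finger_force: 0.0
t 8.1 pos [ 420.3 -385.1  194.1] rot [ 3.14e+00 -1.00e-03  2.77e-01] F [-0.3 -1.  -0.5] gap 43.6 shift cm [-29.93 -48.56  19.29]
```

View pics/v4.png

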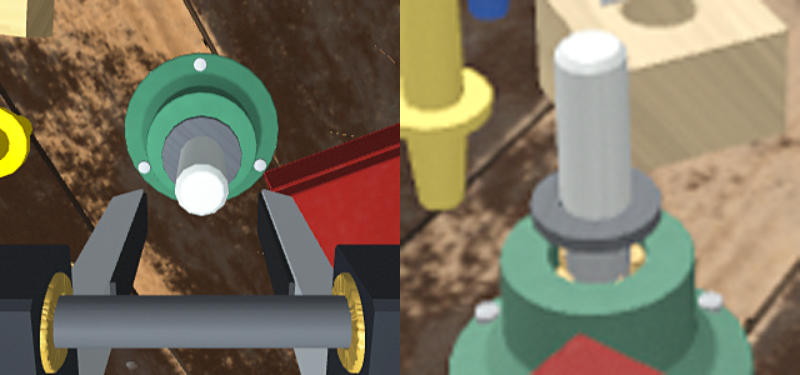

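The picture shows the spindle upright and free in the socket. Its top should be at z ≈ 149.5, so closed tips should touch at TCP ≈ 163.5.

```bash
python3 -m creep '[[-1,[0,0,0.5],0],[-1,[0,0,1],0],[-1,[0,0,1.5],0],[-1,[0,0,2],0],[-1,[0,0,2.4],0],[-1,[0,0,2.6],0],[-1,[0,0,2.6],0],[-1,[0,0,2.6],0]]'; python3 -m creep '[[-1,[0,0,0.1],0],[-1,[0,0,0.2],0],[-1,[0,0,0.3],0],[-1,[0,0,0.3],0]]'
```

```text
clock: 9.05
eef_pos: [420.2, -385.0, 167.1]
eef_rot: [3.141, -0.0, 0.277]
wrist_force: [-0.6, -0.7, 0.1]
finger_gap: 0.5
finger_force: 0.0
clock: 9.45
eef_pos: [420.2, -385.0, 164.0]
eef_rot: [3.141, -0.0, 0.277]
wrist_force: [-0.2, -0.5, 0.9]
finger_gap: 0.8
finger_force: 0.0
```

```bash
python3 -m creep '[[-1,[0,0,0.05],0],[-1,[0,0,0.1],0],[-1,[0,0,0.1],0]]';python3 -m creep '[[-1,[0,0,0.05],0],[-1,[0,0,0.1],0],[-1,[0,0,0.1],0]]'
```

```text
clock: 9.75
eef_pos: [420.3, -385.0, 163.2]
eef_rot: [3.141, -0.0, 0.277]
wrist_force: [0.3, 1.3, 3.8]
finger_gap: 0.3
finger_force: 2.1
clock: 10.05
eef_pos: [420.2, -384.9, 161.9]
eef_rot: [3.142, -0.0, 0.277]
wrist_force: [0.1, 0.1, 3.4]
finger_gap: 0.4
finger_force: 1.9
```

```bash
python3 -m creep '[[-1,[0,0,0.05],0],[-1,[0,0,0.05],0],[-1,[0,0,0.05],0]]';python3 -m creep '[[-1,[0,0,0.05],0],[-1,[0,0,0.05],0],[-1,[0,0,0.05],0]]'
```

```text
clock: 10.35
eef_pos: [420.2, -384.9, 161.4]
eef_rot: [-3.142, 0.0, 0.277]
wrist_force: [-0.0, 0.0, 3.3]
finger_gap: 0.6
finger_force: 1.9
clock: 10.65
eef_pos: [420.2, -384.9, 160.9]
eef_rot: [-3.142, 0.0, 0.277]
wrist_force: [-0.6, 0.9, 3.7]
finger_gap: 0.3
finger_force: 1.9
```

```bash
python3 -m creep '[[-1,[0,0,0.03],0],[-1,[0,0,0.06],0],[-1,[0,0,0.06],0]]';python3 -m creep '[[-1,[0,0,0.04],0],[-1,[0,0,0.04],0]]'
```

```text
clock: 10.95
eef_pos: [420.2, -384.9, 160.3]
eef_rot: [-3.142, 0.0, 0.277]
wrist_force: [0.5, 1.1, 4.8]
finger_gap: 0.4
finger_force: 2.1
clock: 11.15
eef_pos: [420.1, -384.9, 159.9]
eef_rot: [-3.141, 0.0, 0.277]
wrist_force: [0.1, 0.6, 4.2]
finger_gap: 0.9
finger_force: 2.1
```

```bash
python3 -m creep '[[-1,[0,0,0.03],0],[-1,[0,0,0.06],0],[-1,[0,0,0.06],0]]';python3 -m creep '[[-1,[0,0,0.04],0],[-1,[0,0,0.04],0]]'
```

```text
clock: 11.45
eef_pos: [420.2, -384.9, 159.3]
eef_rot: [3.142, -0.0, 0.277]
wrist_force: [0.0, -0.9, 3.7]
finger_gap: 0.2
finger_force: 2.2
clock: 11.65
eef_pos: [420.2, -384.9, 158.9]
eef_rot: [-3.142, 0.0, 0.277]
wrist_force: [0.9, -0.5, 4.6]
finger_gap: 0.6
finger_force: 2.2
```

```bash
python3 -m creep '[[-1,[0,0,0.05],0],[-1,[0,0,0.05],0]]';python3 -m creep '[[-1,[0,0,0.05],0],[-1,[0,0,0.05],0]]'
```

```text
clock: 11.85
eef_pos: [420.2, -384.9, 158.4]
eef_rot: [-3.142, 0.0, 0.277]
wrist_force: [-0.2, 0.9, 4.5]
finger_gap: 0.5
finger_force: 2.2
clock: 12.05
eef_pos: [420.2, -384.9, 157.9]
eef_rot: [-3.142, -0.0, 0.277]
wrist_force: [0.6, 0.3, 4.3]
finger_gap: 0.7
finger_force: 2.2
```

```bash
python3 -m creep '[[-1,[0,0,0.05],0],[-1,[0,0,0.05],0]]';python3 -m creep '[[-1,[0,0,0.05],0],[-1,[0,0,0.05],0]]'
```

```text
clock: 12.25
eef_pos: [420.2, -384.9, 157.4]
eef_rot: [-3.142, -0.0, 0.277]
wrist_force: [-0.5, 0.1, 5.0]
finger_gap: 0.7
finger_force: 2.3
clock: 12.45
eef_pos: [420.2, -384.9, 156.9]
eef_rot: [3.142, -0.0, 0.277]
wrist_force: [0.0, -0.5, 5.5]
finger_gap: 0.4
finger_force: 2.4
```

```bash
python3 -m creep '[[-1,[0,0,0.05],0],[-1,[0,0,0.05],0]]';python3 -m creep '[[-1,[0,0,0.05],0],[-1,[0,0,0.05],0]]'
```

```text
clock: 12.65
eef_pos: [420.2, -385.0, 156.5]
eef_rot: [3.141, -0.0, 0.277]
wrist_force: [0.5, 0.1, 5.3]
finger_gap: 0.4
finger_force: 2.4
clock: 12.85
eef_pos: [420.2, -384.9, 156.0]
eef_rot: [3.141, -0.0, 0.277]
wrist_force: [0.6, 0.5, 5.2]
finger_gap: 0.2
finger_force: 2.5
```

```bash
python3 -m creep '[[-1,[0,0,0.05],0],[-1,[0,0,0.05],0]]';python3 -m creep '[[-1,[0,0,0.05],0],[-1,[0,0,0.05],0]]'
```

```text
clock: 13.05
eef_pos: [420.3, -385.0, 155.6]
eef_rot: [3.141, -0.0, 0.277]
wrist_force: [0.2, 0.9, 5.7]
finger_gap: 0.4
finger_force: 3.0
clock: 13.25
eef_pos: [420.4, -385.1, 155.4]
eef_rot: [3.141, -0.0, 0.277]
wrist_force: [-0.2, 0.6, 8.5]
finger_gap: 0.3
finger_force: 4.2
```

```bash
python3 -m creep '[[-1,[0,0,0.05],0],[-1,[0,0,0.05],0],[-1,[0,0,0.05],0]]'
```

```text
clock: 13.55
eef_pos: [420.5, -385.3, 155.3]
eef_rot: [3.14, -0.001, 0.277]
wrist_force: [-0.0, -0.4, 9.8]
finger_gap: 0.7
finger_force: 5.5
```

The shank has stopped dead with the flange about 8.3 mm above the rim. Now I'll build up the push.

```bash
python3 -m creep '[[-1,[0,0,0.05],0],[-1,[0,0,0.1],0],[-1,[0,0,0.1],0],[-1,[0,0,0.1],0]]'
```

```text
clock: 13.95
eef_pos: [420.8, -385.6, 155.1]
eef_rot: [3.139, -0.002, 0.277]
wrist_force: [-0.4, 1.1, 16.5]
finger_gap: 0.7
finger_force: 8.2
```

```bash
python3 -m creep '[[-1,[0,0,0.05],0],[-1,[0,0,0.1],0],[-1,[0,0,0.1],0],[-1,[0,0,0.1],0]]'
```

```text
clock: 14.35
eef_pos: [421.1, -385.9, 154.9]
eef_rot: [3.137, -0.002, 0.277]
wrist_force: [-1.0, -0.2, 21.9]
finger_gap: 0.4
finger_force: 10.9
```

```bash
python3 -m creep '[[-1,[0,0,0.03],0],[-1,[0,0,0.05],0],[-1,[0,0,0.05],0],[-1,[0,0,0.05],0]]'
```

```text
clock: 14.75
eef_pos: [421.3, -386.0, 154.8]
eef_rot: [3.136, -0.003, 0.277]
wrist_force: [0.0, 0.0, 25.0]
finger_gap: 0.6
finger_force: 12.3
```

```bash
python3 -m creep '[[-1,[0,0,-0.2],0],[-1,[0,0,-0.5],0],[-1,[0,0,-1.5],0],[-1,[0,0,-4],0],[-1,[0,0,-7],0],[-1,[0,0,-7],0],[-1,[0,0,-7],0]]'; python3 - <<'E'
from h import *
to(0,0,0)
P={}
cr=lambda a,x,y:cv2.resize(a[y-50:y+50,x-53:x+53],(400,375),interpolation=cv2.INTER_CUBIC)
d,q=snap('side','s5.png'); e,q=snap('scene','c5.png')
cv2.imwrite('pics/v5.png',np.hstack([cr(e,408,210),cr(d,279,310)])[:,:,::-1])
E
```

```text
clock: 15.45
eef_pos: [420.1, -384.9, 222.1]
eef_rot: [3.141, -0.0, 0.277]
wrist_force: [-0.2, 0.2, -0.9]
finger_gap: 0.4
finger_force: 0.0
t 15.45 pos [ 420.1 -384.9  222.1] rot [ 3.141 -0.     0.277] F [-0.2  0.2 -0.9] gap 0.4 shift cm [-29.9  -48.51  22.19]
```

View pics/v5.png

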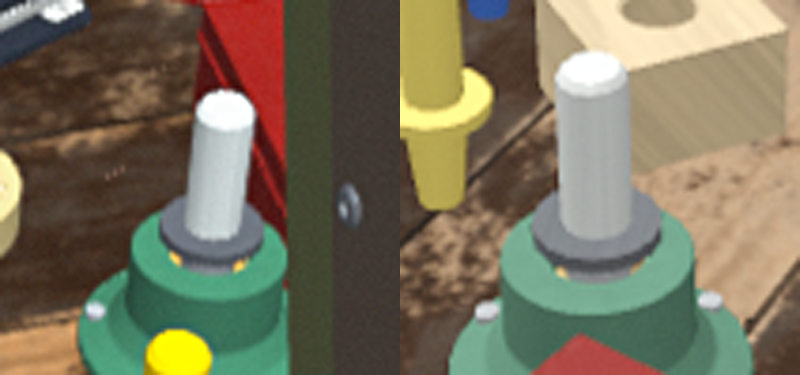

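Both views show the spindle upright in the socket with the flange a few mm above the rim. The gripper is clear, so I'm handing in.

```bash
python3 -c "
from cell import manip
print(manip.sign_off())"
```

```text
the job is handed in; nothing more can be done
None
```

The spindle is seated in the green base, with its flange about 8 mm above the rim. It was locked with a 25 N push and released, and the job was handed in at about 15.5 s; no verdict came back.

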